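# Hold the slab-roller shaft against its thrust pad

### The arm

A 6-joint arm with a two-finger parallel gripper is mounted at the origin on the work surface. World frame = base frame: x ahead of the robot, y to its left, z up, the work surface at z = 0. Lengths are in m, angles in rad, forces in N, time in s.
With the tool pointing down it reaches from about 0.35 to 0.975 m from the base axis. Payload 17.4 kg.
Tool frame: the origin (TCP) lies midway between the tips of the shut fingers; the grasp point (between the pads) lies 19 mm behind it; z points along the fingers, y is the line along which they close (so a half turn about z gives the same grasp; the last joint's range is limited). The gripper opens to 85 mm and grips with 20 to 120 N. Pads are 22 mm wide; open, the fingers measure 114 mm over their backs; the gripper's body (76 mm by 85 mm) begins 54 mm behind the grasp point. The pads swing forward as they close: fully open they stand 13 mm farther back than shut.
Start: joints at [-1.196, 0.116, 1.442, -0, 1.584, -0.038], TCP at [0.271, -0.618, 0.231] pointing down, gripper open.
Joint ranges: [-2.83, 2.83], [-0.83, 2.19], [0.07, 2.5], [-1.14, 4.28], [0.01, 3], [-2.97, 2.97]. Speed limits (rad/s): [1.89, 1.89, 2.22, 3.14, 3.14, 3.14].

### API

Orientations are given as a unit quaternion [w, x, y, z].
In Python, from workcell import state, read_camera, close_job gives the robot as it stands. The module is installed in compiled form; this text tells all that it offers.
- The arm moves only by the shell command python3 -m handwheel 'ROWS' [FORCE]. ROWS is JSON, a list that holds one entry, the list of rows, each a list of 7 numbers: the shift along the world's x, y, z as a fraction of full scale, then the turn, a rotation vector about the world's x, y, z as a fraction of full scale, then the opening, from 0 (shut) to 1 (fully open). A call has 1 to 5 rows; each row is the pose to reach, as a shift and turn from the pose commanded when the call began, turning the shorter way round; what a row does not reach only later rows make up. Full scale, the value 1, is 100 mm for a shift and pi rad for a turn. A row lasts 1/12 s, in which the tool goes at most 41.7 mm and 7.16 degrees, less where a joint would pass 70% of its speed; a pose out of reach is approached as far as the arm can. A call with a number of a shift or a turn outside -1 to 1 is refused whole. A call with a gripper value outside its range is refused whole. The fingers move at their own pace and stop on an object; FORCE is the grip in N (left out, the last holds). Time passes only in rows, so rows that repeat a pose let the fingers close. It gives the time, the measured TCP pose, the force, the opening and the grip force at its end, in the units of the state.
- state(): the state, without advancing time (a new reading comes with each control period).
- read_camera(name): name is "scene" or "top" or "wrist"; returns a dict with "frame" (384x512x3 uint8, red, green, blue), "fx", "fy", "cx", "cy" (pixels), "k1" (the pictures are not rectified: a ray, as slopes to the right and down, at radius r is drawn at 1 + k1 r^2 times it, then the intrinsics apply), "world_from_camera" (4x4, takes a point from camera to world coordinates); the wrist camera has in their place "hand_eye" (4x4, takes a point from camera to tool coordinates, whose origin is the TCP and whose axes are the flange's). Camera axes: x right, y down, z forward; pixel columns grow to the right and rows downward; lengths in m; the calibration is good to about 2 mm. A picture is of the moment at which its call begins: read the wrist's pose just before it. There is no depth.
- close_job(): hands the job in; it is judged then, once.
The state is a dict: "time_s": time; "joint_positions": joint angles; "qd": joint speeds; "joint_torque": joint torques, N m; "eef_pos": TCP position; "ee_rot": TCP orientation; "ft_force": force on the tool from outside, world axes, zero at the start; "ft_torque": the same for the moment, N m; "grip_width": finger opening in m; "grasp_force": force on a finger pad.
Only numpy, scipy, OpenCV 4.12 (cv2) and the standard library are available. Lean on these libraries where they do the work, as an engineer would, in place of code of your own. Each camera call takes 0.05 s, during which the arm holds its last target. There are 200 camera calls.

### The job

Take the roller with the thin steel axle ends (not the plain rolling pin) and lay it level in the two steel V saddles of the frame, clear of the thrust pad. Then slide it along against the sprung thrust pad until the pad is pushed in about half way (about 10 N), never to the end of its spring, and keep it pressed there with the roller lying in both saddles: the program finishes while holding, so that a colleague can fasten the collar. Leave the rolling pin and everything else on the bench as they are.

Things in the scene. Friction and masses are not known exactly. Their poses are not given: they have to be found in the camera images.
- roller: The roller to load (0.3 to 0.6 kg): wooden barrel 140 mm long, diameter 44, with a thin steel axle end (diameter 16, 75 long) at each end; 290 overall, same both ways round. Lies by its axle ends in stand_a, axis 46 above the table. Origin: its middle, on the axis; x along the axis (y, z turn as it rolls).
- rolling_pin: A plain wooden rolling pin with no axle ends (diameter 44, 290 long), lying in the other stand, its axis 66 above the table; not to be used. Origin: its middle, on its axis; x along the axis.
- press_frame: Fixed grey steel base plate, 430 x 100 x 12 mm, reaching from x = -195 to +235. Origin on the table surface; x along the plate towards the thrust pad, y across, z up. Carries two V saddles at x = -112 and +112 and, behind the pad, an upright housing (x = +197 to +227, 70 wide, top 102 above the table). Roller seated: axis level along x, 75 above the table.
- thrust_face (a point): The stop: a sprung round steel disc, diameter 44 mm, 10 thick, in line with the seated roller's axis. The point: centre of its front face (75 above the table, frame x = +155 when unloaded); its x points along frame x, the way it is pushed in. With the roller seated midway between the saddles, 10 is left between axle end and pad.
- thrust_pad (a joint): How far the thrust pad is pushed in, m: 0 unloaded, 0.024 bottomed. Its spring gives 800 N per m (half way, 0.012, is 9.6 N) and pushes back when the roller is let go. Rubbing in the saddles may take a few newtons of the robot's push: the pad's own travel is the true gauge.
- saddle_near (a point): Dark steel V saddle at the free end of the frame (frame x = -112 mm): 90 degree groove, 16 thick along x, mouth 42 wide, top 85 above the table. The point: where the seated roller's axis crosses it, 75 above the table. The barrel has 34 of sliding either way from midway before it meets a saddle.
- saddle_far (a point): The like saddle next to the thrust pad (frame x = +112 mm); the same point on it.
- stand_a: Fixed low wooden stand that carries the roller: board 250 x 80 x 12 mm with two wooden V supports at x = -100 and +100 (18 thick along x, tops 65 above the table, 76 wide). The barrel between them is free all round. Origin: on the table under the board's centre; x along the board, z up.
- stand_b: The like stand that carries the rolling pin; same size and axes.
- collar: Loose steel set collar, outer diameter 32, 12 high, lying on the base plate of the frame between the saddles. A bystander. Sizes in mm.
- screwdriver: Loose screwdriver, 160 long, lying on the table beside the frame. A bystander. Sizes in mm.
- beaker: Loose white bisque beaker, diameter 68, 62 high, on the table past the far end of stand_a. A bystander. Sizes in mm.
- glaze_jar: Loose closed jar, diameter 60, 85 high, on the table past the far end of stand_b. A bystander. Sizes in mm.
- brush: Loose brush, 170 long, lying on the table at the right of the work area. A bystander. Sizes in mm.
- rib: Loose flat wooden rib, 90 x 50 x 6, lying on the table at the left of the work area. A bystander. Sizes in mm.
- mug: Loose white mug, diameter 80, 95 high, to the left of the work area. A bystander. Sizes in mm.

How it is judged:
On the way:
1. the roller lies level in both saddles, at rest and clear of the thrust pad (x of roller in the frame of press_frame between -0.034 and 0.034 m and y of roller in the frame of press_frame between -0.004 and 0.004 m and z of roller in the frame of press_frame between 0.0715 and 0.0785 m and angle between the x axis of roller and the x axis of press_frame, either way round below 0.03 rad and linear speed of roller below 0.02 m/s and value of joint thrust_pad below 0.002 m and contact force between roller and thrust_pad below 0.5 N), for 0.2 s.
At the end, for the whole second after the job is handed in: The robot still touches the roller and presses it on the thrust pad with 5 to 15 N (pad pushed in about 6 to 19 mm), while the roller is at rest in both saddles: axis within 3.5 mm of 75 mm height, within 4 mm of the middle of the grooves, within 0.03 rad of level and of the frame's x (x of roller in the frame of press_frame between -0.034 and 0.034 m and y of roller in the frame of press_frame between -0.004 and 0.004 m and z of roller in the frame of press_frame between 0.0715 and 0.0785 m and angle between the x axis of roller and the x axis of press_frame, either way round below 0.03 rad and contact force between roller and thrust_pad between 5 and 15 N and linear speed of roller below 0.02 m/s and contact force between any of the fingers, the arm and roller above 0.5 N); the arm keeps its last pose, push and grip.
It fails at once if the thrust pad is driven to the end of its spring (more than 22.5 mm) (value of joint thrust_pad above 0.0225 m).
It fails at once if the rolling pin is moved by more than 30 mm (distance of rolling_pin from where it was at the start of the episode above 0.03 m).
It fails at once if a bystander is moved by more than 40 mm (distance of any of collar, screwdriver, beaker, glaze_jar, brush, rib, mug from where it was at the start of the episode above 0.04 m).
It also fails if it takes over 51 s, if anything falls off the work surface, if the arm or the gripper's body presses on something with over 40 N, if the wrist force passes 120 N, or if a joint passes its speed limit or range.

## Working session

There is one attempt and no reset: what is moved stays moved. The work goes in short steps, Python scripts to look and compute and a shell command to move; the robot and the scene stay as the last step left them, time stands still between calls to the robot, and variables do not carry over. Pictures are saved under pics/ and viewed, at most 10 in all, crops included, and the job is handed in when it is done.

```bash
mkdir -p pics
cat > h.py <<'E'
import numpy as np, cv2
from workcell import state, read_camera
from scipy.spatial.transform import Rotation as R
def shot(n):
    s=state(); c=read_camera(n)
    if "world_from_camera" in c: T=np.array(c["world_from_camera"])
    else:
        q=s["ee_rot"]; B=np.eye(4); B[:3,:3]=R.from_quat([q[1],q[2],q[3],q[0]]).as_matrix(); B[:3,3]=s["eef_pos"]; T=B@np.array(c["hand_eye"])
    c["T"]=T; return c
def ray(c,u,v):
    K=np.array([[c["fx"],0,c["cx"]],[0,c["fy"],c["cy"]],[0,0,1.]])
    p=cv2.undistortPoints(np.array([[[u,v]]],float),K,np.array([c["k1"],0,0,0.]))[0,0]
    return c["T"][:3,3], c["T"][:3,:3]@np.array([p[0],p[1],1])
def onz(c,u,v,z):
    o,d=ray(c,u,v); return o+d*(z-o[2])/d[2]
def proj(c,P):
    p=np.linalg.inv(c["T"])@np.append(P,1); x,y=p[0]/p[2],p[1]/p[2]; k=1+c["k1"]*(x*x+y*y)
    return np.array([c["fx"]*x*k+c["cx"],c["fy"]*y*k+c["cy"]])
def tri(a,ua,b,ub):
    o1,d1=ray(a,*ua);o2,d2=ray(b,*ub)
    A=np.stack([d1,-d2],1);t=np.linalg.lstsq(A,o2-o1,rcond=None)[0]
    p,q=o1+t[0]*d1,o2+t[1]*d2
    return (p+q)/2,np.linalg.norm(p-q)
def save(c,n): cv2.imwrite("pics/"+n,cv2.cvtColor(c["frame"],cv2.COLOR_RGB2BGR))
E
python3 - <<'E'
from h import *
import pickle
np.set_printoptions(precision=4,suppress=True)
for n in("top","scene"):
    c=shot(n);save(c,n+"0.png");pickle.dump(c,open(n+".pkl","wb"));print(n,c["T"],c["fx"],c["k1"])
print(state())
E
```

```text
top [[-0.0287 -0.9887  0.1471  0.3652]
 [-0.9995  0.0304  0.0092  0.0086]
 [-0.0136 -0.1468 -0.9891  1.3024]
 [ 0.      0.      0.      1.    ]] 412.0660258359494 0.036432539272336036
scene [[-0.633   0.5665 -0.5277  1.2781]
 [ 0.774   0.4774 -0.416   0.6091]
 [ 0.0162 -0.6717 -0.7406  1.1214]
 [ 0.      0.      0.      1.    ]] 391.23804188949265 -0.10087398186561208
{'time_s': 0.1, 'joint_positions': array([-1.1958,  0.1165,  1.4422,  0.    ,  1.584 , -0.0378]), 'qd': array([-0.0005, -0.    , -0.0005, -0.0019, -0.0009, -0.0013]), 'joint_torque': array([  0.0016, -73.3666, -63.3788,  -0.    ,   0.0052,  -0.    ]), 'eef_pos': array([ 0.2707, -0.6181,  0.2306]), 'ee_rot': array([-0.0005,  0.9788,  0.2049, -0.0001]), 'ft_force': array([ 0.6194, -0.5975,  0.0181]), 'ft_torque': array([ 0.01  , -0.0028, -0.0193]), 'grasp_force': 0.0, 'grip_width': 0.08551419294682829}
```

View pics/top0.png

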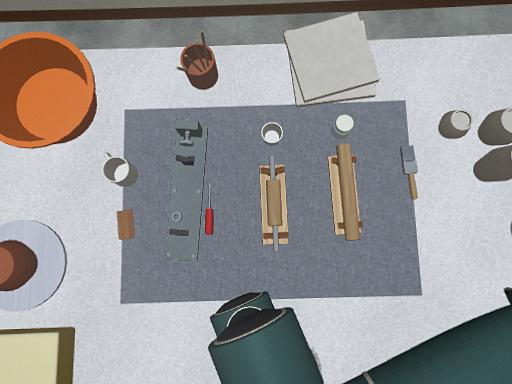

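View pics/scene0.png

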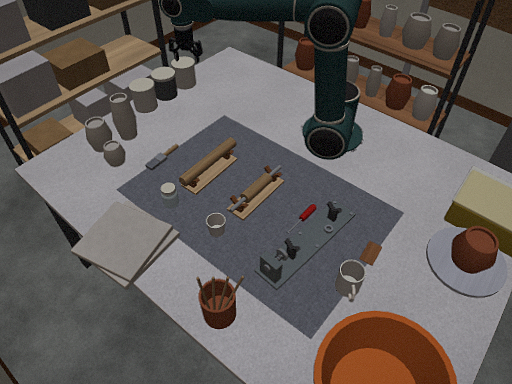

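The top view shows the roller in its stand, barrel near (274,202) with axle ends near (272,157) and (276,249). The frame's saddles are at about (178,232) and (185,158), with the housing near (187,127). The rolling pin is at (347,192). In the scene view the roller is near (258,186) and the frame runs from (270,265) to (350,215).

Run:
```python
import cv2,numpy as np
a=cv2.imread("pics/top0.png")[112:262,160:295];b=cv2.imread("pics/scene0.png")[155:285,225:360]
a=cv2.resize(a,None,fx=3.9,fy=3.9,interpolation=cv2.INTER_CUBIC)[:590]
b=cv2.resize(b,None,fx=4.4,fy=4.4,interpolation=cv2.INTER_CUBIC)
cv2.imwrite("pics/ca.png",cv2.convertScaleAbs(a,alpha=1.3));cv2.imwrite("pics/cb.png",cv2.convertScaleAbs(b,alpha=1.5))
```

```text
(no output)
```

View pics/ca.png

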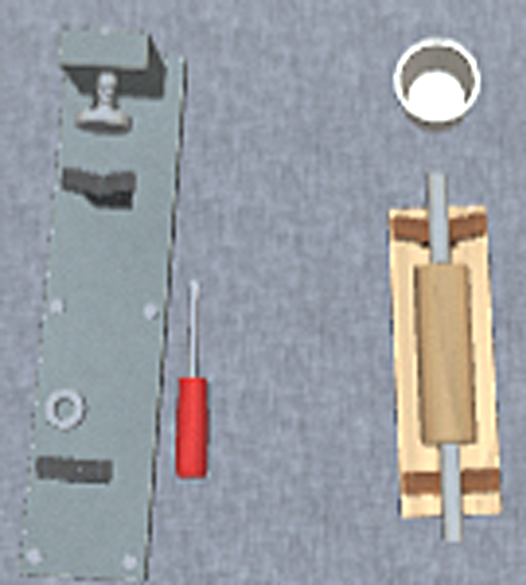

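View pics/cb.png

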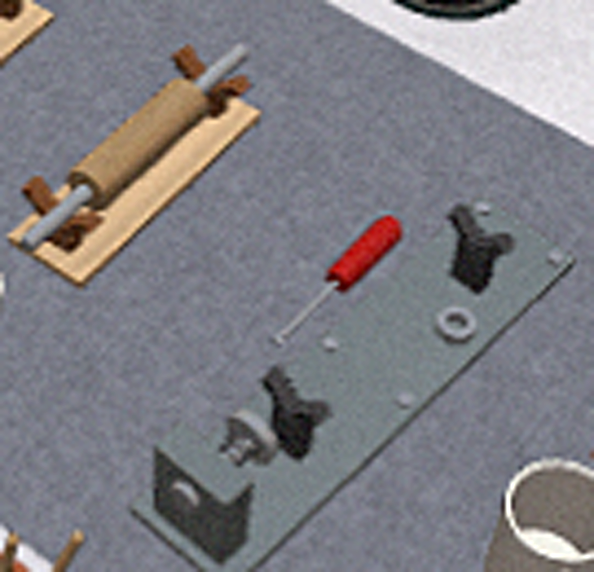

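The crops show clear features. In the top crop the axle ends are at (436,173) and (454,541), the dark saddles at (74,470) and (98,187), and the pad disc near (104,120). In the scene crop the axle ends are at (30,240) and (240,50), and the saddles near (478,250) and (293,410).

Run:
```python
from h import *
import pickle
np.set_printoptions(precision=4,suppress=True)
t=pickle.load(open("top.pkl","rb"));s=pickle.load(open("scene.pkl","rb"))
T=lambda x,y:(x/3.9+160-.5,y/3.9+112-.5);S=lambda x,y:(x/4.4+225-.5,y/4.4+155-.5)
for n,a,b in [("axle far",(436,177),(30,241)),("axle near",(454,537),(238,52)),("hornsNear L/R",(38,461),(505,238)),("hornNear R",(112,464),(458,210)),
  ("hornFar L",(62,172),(322,405)),("hornFar R",(134,177),(270,374)),("screw nl",(33,555),(556,257)),("nr",(128,562),(482,208)),("ml",(55,305),(405,400)),("mr",(150,311),(330,344)),
  ("collar",(65,408),(456,323))]:
    p,e=tri(t,T(*a),s,S(*b));print(n,p,round(e,4))
# masks: dark saddles and pixel bounds
for n,x,y,z in [("axF",436,177,.046),("axN",454,537,.046),("barrel TL",416,265,.046),("BR",474,442,.046),("plate BL",22,575,.012),("BR",146,580,.012),("TR",185,58,.012),("padC",104,125,.075)]:
    print(n,onz(t,*T(x,y),z))
```

```text
axle far [ 0.6518 -0.0185  0.0484] 0.0017
axle near [ 0.368  -0.0238  0.046 ] 0.0002
hornsNear L/R [0.4338 0.2885 0.0887] 0.0002
hornNear R [0.4283 0.2379 0.0796] 0.0077
hornFar L [0.6553 0.2702 0.0918] 0.0002
hornFar R [0.6513 0.2187 0.0794] 0.0047
screw nl [0.3637 0.3093 0.015 ] 0.0004
nr [0.3566 0.2332 0.0142] 0.0019
ml [0.5636 0.2921 0.015 ] 0.0004
mr [0.5565 0.2155 0.0136] 0.0002
collar [0.4791 0.2833 0.0199] 0.0005
axF [ 0.6528 -0.0192  0.046 ]
axN [ 0.368  -0.0238  0.046 ]
barrel TL [ 0.582  -0.0011  0.046 ]
BR [ 0.4407 -0.0419  0.046 ]
plate BL [0.3485 0.3184 0.012 ]
BR [0.3416 0.2202 0.012 ]
TR [0.7682 0.1851 0.012 ]
padC [0.6961 0.2407 0.075 ]
```

```bash
for i in 1 2 3 4 5 6; do python3 -m handwheel '[[[0.4,0.993,0,0,0,-0.021,1],[0.4,0.993,0,0,0,-0.021,1],[0.4,0.993,0,0,0,-0.021,1]]]' | tail -c 400; done
python3 -m handwheel '[[[0,0,0,0,0,0,1],[0,0,0,0,0,0,1]]]'
python3 - <<'E'
from h import *
import pickle
c=shot("wrist");save(c,"w1.png");pickle.dump(c,open("w1.pkl","wb"))
E
```

```text
time_s: 0.35
eef_pos: [0.3115, -0.5164, 0.2307]
ee_rot: [-0.001, 0.985, 0.172, 0.0]
ft_force: [-0.1, 0.1, 0.4]
grip_width: 0.0857
grasp_force: 0.0
time_s: 0.6
eef_pos: [0.3515, -0.4167, 0.2311]
ee_rot: [-0.0, 0.99, 0.14, 0.0]
ft_force: [-0.2, -0.1, -0.4]
grip_width: 0.0856
grasp_force: 0.0
time_s: 0.85
eef_pos: [0.3915, -0.3174, 0.2312]
ee_rot: [-0.0, 0.994, 0.107, 0.0]
ft_force: [-0.1, -0.7, -0.3]
grip_width: 0.0854
grasp_force: 0.0
time_s: 1.1
eef_pos: [0.4314, -0.2181, 0.2312]
ee_rot: [-0.0, 0.997, 0.075, 0.0]
ft_force: [-0.1, -0.2, -0.5]
grip_width: 0.0855
grasp_force: 0.0
time_s: 1.35
eef_pos: [0.4714, -0.1187, 0.2312]
ee_rot: [-0.0, 0.999, 0.042, 0.0]
ft_force: [0.3, -0.5, -0.5]
grip_width: 0.0856
grasp_force: 0.0
time_s: 1.6
eef_pos: [0.5114, -0.0193, 0.2311]
ee_rot: [-0.0, 1.0, 0.009, -0.0]
ft_force: [-0.2, -1.5, 0.1]
grip_width: 0.0856
grasp_force: 0.0
time_s: 1.77
eef_pos: [0.5108, -0.0215, 0.2309]
ee_rot: [0.0, 1.0, 0.01, -0.0]
ft_force: [-0.3, -1.5, 0.7]
grip_width: 0.0858
grasp_force: 0.0
```

View pics/w1.png

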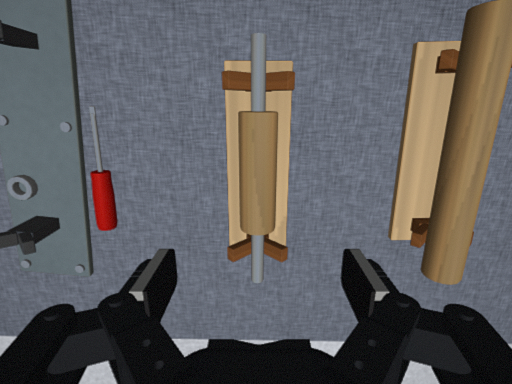

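The wrist view shows the roller under the tool, with axle ends at (258,33) and (257,282) and the barrel spanning about (239..277, 112..233). The screwdriver and frame are at the left and the pin at the right.

Run:
```python
from h import *
import pickle
np.set_printoptions(precision=4,suppress=True)
t=pickle.load(open("top.pkl","rb"));w=pickle.load(open("w1.pkl","rb"));s=pickle.load(open("scene.pkl","rb"))
T=lambda x,y:(x/3.9+160-.5,y/3.9+112-.5);S=lambda x,y:(x/4.4+225-.5,y/4.4+155-.5)
for n,a,b,c in [("far",(436,175),(258,34),(30,241)),("near",(454,539),(257,281),(238,52))]:
    print(n,tri(t,T(*a),w,b),tri(s,S(*c),w,b),onz(w,*b,.046))
# barrel axis by mask between rows
f=w["frame"].astype(int);
for r in (130,150,170,190,210,225):
    x=f[r,225:295];m=np.where((x[:,0]-x[:,2]>25)&(x.sum(1)<430))[0]+225;print(r,m.min(),m.max(),onz(w,m.mean(),r,.046))
```

```text
far (array([ 0.6592, -0.0193,  0.0272]), np.float64(0.0010727844958486187)) (array([ 0.6537, -0.0177,  0.0509]), np.float64(0.0034430528162059573)) [ 0.6558 -0.0191  0.046 ]
near (array([ 0.3664, -0.0234,  0.0524]), np.float64(0.0002824580913043084)) (array([ 0.3654, -0.0238,  0.0466]), np.float64(0.005002596345690209)) [ 0.362  -0.0233  0.046 ]
130 234 277 [ 0.5598 -0.0197  0.046 ]
150 238 289 [ 0.5374 -0.0216  0.046 ]
170 227 288 [ 0.5139 -0.0212  0.046 ]
190 239 276 [ 0.4893 -0.0216  0.046 ]
210 228 275 [ 0.4636 -0.0205  0.046 ]
225 240 286 [ 0.4436 -0.0234  0.046 ]
```

```bash
python3 -m handwheel '[[[0,0,-0.4,0,0,0,1],[0,0,-0.8,0,0,0,1],[0,0,-1,0,0,0,1],[0,0,-1,0,0,0,1]]]' >/dev/null
python3 -m handwheel '[[[-0.01,0,-0.3,0,0,0,1],[-0.01,0,-0.55,0,0,0,1],[-0.01,0,-0.8,0,0,0,1],[-0.01,0,-1,0,0,0,1],[-0.01,0,-1.0,0,0,0,1]]]' 
python3 -m handwheel '[[[0,0,-0.07,0,0,0,1],[0,0,-0.07,0,0,0,1],[0,0,-0.07,0,0,0,1]]]'
for i in 1 2 3 4; do python3 -m handwheel '[[[0,0,0,0,0,0,0],[0,0,0,0,0,0,0],[0,0,0,0,0,0,0],[0,0,0,0,0,0,0]]]' 60; done
```

```text
time_s: 2.57
eef_pos: [0.5085, -0.0233, 0.0292]
ee_rot: [-0.0, 1.0, 0.008, -0.002]
ft_force: [-1.3, 0.6, -0.9]
grip_width: 0.0855
grasp_force: 0.0
time_s: 2.82
eef_pos: [0.5105, -0.0229, 0.0259]
ee_rot: [0.0, 1.0, 0.008, 0.001]
ft_force: [0.3, 0.3, -0.1]
grip_width: 0.0854
grasp_force: 0.0
time_s: 3.15
eef_pos: [0.5101, -0.0199, 0.0253]
ee_rot: [-0.003, 1.0, 0.008, 0.0]
ft_force: [-3.3, 11.0, 9.0]
grip_width: 0.0423
grasp_force: 59.5
time_s: 3.48
eef_pos: [0.5101, -0.02, 0.0253]
ee_rot: [-0.002, 1.0, 0.009, 0.0]
ft_force: [-2.9, 25.3, 10.1]
grip_width: 0.0428
grasp_force: 60.1
time_s: 3.82
eef_pos: [0.5101, -0.02, 0.0253]
ee_rot: [-0.002, 1.0, 0.009, 0.0]
ft_force: [-4.4, 25.5, 10.3]
grip_width: 0.0425
grasp_force: 60.1
time_s: 4.15
eef_pos: [0.5101, -0.02, 0.0253]
ee_rot: [-0.002, 1.0, 0.009, 0.0]
ft_force: [-3.5, 25.6, 9.8]
grip_width: 0.0427
grasp_force: 60.1
```

```bash
python3 -m handwheel '[[[0,0,0.15,0,0,0,0],[0,0,0.4,0,0,0,0],[0,0,0.7,0,0,0,0],[0,0,1,0,0,0,0],[0,0,1,0,0,0,0]]]' 
python3 -m handwheel '[[[0,0.3,0.3,0,0,0,0],[0,0.6,0.3,0,0,-0.01,0],[0,1,0.3,0,0,-0.015,0],[0,1,0.3,0,0,-0.015,0]]]' 
python3 -m handwheel '[[[0,0.3,0,0,0,0,0],[0,0.6,0,0,0,-0.01,0],[0,1,0,0,0,-0.015,0],[0,1,0,0,0,-0.015,0],[0,1,0,0,0,-0.015,0]]]'
python3 - <<'E'
from h import *
import pickle
c=shot("wrist");save(c,"w2.png");pickle.dump(c,open("w2.pkl","wb"))
E
```

```text
time_s: 4.57
eef_pos: [0.5117, -0.0226, 0.1302]
ee_rot: [0.0, 1.0, 0.009, 0.003]
ft_force: [0.5, -0.4, -2.7]
grip_width: 0.0421
grasp_force: 63.2
time_s: 4.9
eef_pos: [0.5092, 0.0824, 0.1539]
ee_rot: [-0.001, 1.0, -0.014, -0.0]
ft_force: [0.1, -0.0, -4.9]
grip_width: 0.0418
grasp_force: 64.0
time_s: 5.32
eef_pos: [0.5091, 0.1791, 0.1531]
ee_rot: [0.0, 0.999, -0.037, -0.001]
ft_force: [-0.3, -0.4, -4.3]
grip_width: 0.0429
grasp_force: 64.5
```

View pics/w2.png

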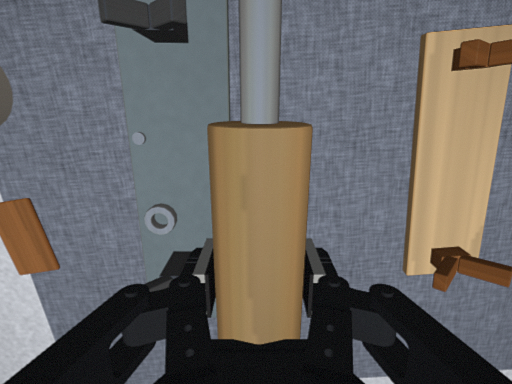

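The roller hangs straight in the pads, with the barrel's far edge at (260,125). The far saddle is at (145,15), a plate screw at (139,138) and the collar at (160,219). I'll move over the frame and check the fit from both fixed cameras.

```bash
python3 -m handwheel '[[[0.1,0.25,0,0,0,0,0],[0.24,0.5,0,0,0,-0.004,0],[0.24,0.745,0,0,0,-0.004,0],[0.24,0.745,0,0,0,-0.004,0],[0.24,0.745,0,0,0,-0.004,0]]]'
python3 - <<'E'
from h import *
import pickle
o=[]
for n,(x,y,w,h) in (("top",(145,85,105,165)),("scene",(225,130,150,150))):
    c=shot(n);pickle.dump(c,open(n+"2.pkl","wb"))
    k=580/h;o.append(cv2.resize(c["frame"][y:y+h,x:x+w],(400,580) if n=="scene" and 0 else (int(w*k),580),interpolation=cv2.INTER_CUBIC));print(n,k)
    
m=np.hstack(o);print(m.shape,o[0].shape)
f=min(1,800/m.shape[1]);m=cv2.resize(m,None,fx=f,fy=f);print(f,m.shape)
cv2.imwrite("pics/c2.png",cv2.convertScaleAbs(m[:,:,::-1],alpha=1.4))
E
```

```text
time_s: 5.78
eef_pos: [0.5338, 0.2517, 0.1535]
ee_rot: [0.0, 0.999, -0.045, -0.001]
ft_force: [0.4, -0.9, -5.0]
grip_width: 0.0422
grasp_force: 64.7
top 3.515151515151515
scene 3.8666666666666667
(580, 949, 3) (580, 369, 3)
0.8429926238145417 (489, 800, 3)
```

View pics/c2.png

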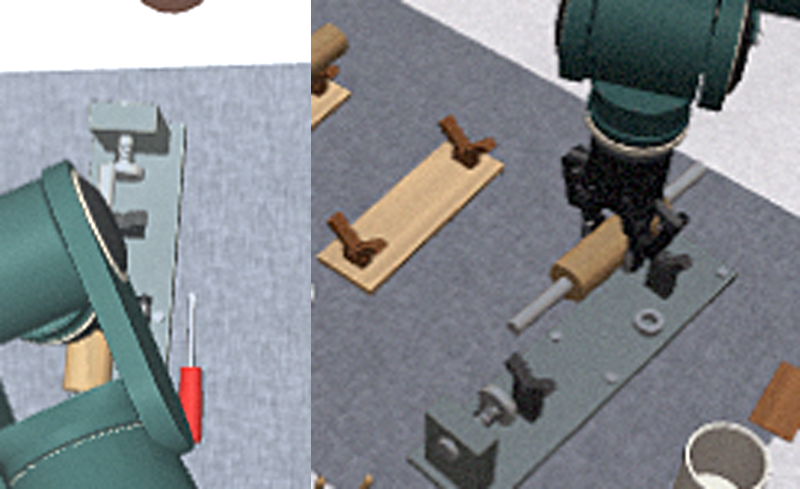

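The scene half shows the carried axle ends at (515,325) and (700,172) and the far saddle at (528,385). In the top half the arm hides most of the roller, but the far axle end shows near (107,165).

Run:
```python
from h import *
import pickle
np.set_printoptions(precision=4,suppress=True)
s=pickle.load(open("scene2.pkl","rb"));t=pickle.load(open("top2.pkl","rb"));w=pickle.load(open("w2.pkl","rb"))
st=state();print(st["eef_pos"],st["ft_force"])
S=lambda x,y:((x-311)/3.2596+225-.5,y/3.2596+130-.5);T=lambda x,y:(x/2.963+145-.5,y/2.963+85-.5)
a=np.radians(-5.1);d=np.array([np.cos(a),np.sin(a),0]);c=st["eef_pos"]+[0,0,.021]
for sg,m in((1,(515,325)),(-1,(700,172))):
    P=c+sg*.145*d;o,r=ray(s,*S(*m));
    # point on ray in vertical plane through axis
    n=np.array([-d[1],d[0],0]);k=n@(c-o)/(n@r);Q=o+k*r
    print(sg,"pred",P,proj(s,P),"seen",S(*m),"ray pt",Q,(Q-c)@d)
print("far end top",onz(t,*T(107,165),c[2]),proj(t,c+.145*d),T(107,165))
# frame from wrist view 2: plate screw, collar; saddle far top corners
for n,u,v,z in(("screw ml",139,138,.013),("collar",160,219,.022),("sadfar frontL",101,22,.085),("sadfar frontR",187,38,.085)):print(n,onz(w,u,v,z))
```

```text
[0.5338 0.2509 0.1539] [ 0.0596 -0.7948 -5.031 ]
1 pred [0.6782 0.238  0.1749] [286.8795 230.1181] seen (287.08436617989935, 229.20548533562402) ray pt [0.6777 0.238  0.179 ] 0.14448389587537777
-1 pred [0.3893 0.2638 0.1749] [344.146  180.8769] seen (343.8397962940238, 182.26721070069948) ray pt [0.389  0.2638 0.1678] -0.14529300966686196
far end top [0.6794 0.2375 0.1749] [180.4261 140.6258] (180.6120485993925, 140.18680391495107)
screw ml [0.5629 0.2914 0.013 ]
collar [0.4801 0.2828 0.022 ]
sadfar frontL [0.6446 0.2707 0.085 ]
sadfar frontR [0.6312 0.2164 0.085 ]
```

```bash
python3 -m handwheel '[[[0,0.03,-0.2,0,0,0,0],[0,0.03,-0.4,0,0,0,0],[0,0.03,-0.6,0,0,0,0],[0,0.03,-0.75,0,0,0,0],[0,0.03,-0.75,0,0,0,0]]]' 
python3 -m handwheel '[[[0,0,-0.05,0,0,0,0],[0,0,-0.10,0,0,0,0],[0,0,-0.14,0,0,0,0],[0,0,-0.14,0,0,0,0]]]' 
python3 -m handwheel '[[[0,0,-0.03,0,0,0,0],[0,0,-0.06,0,0,0,0],[0,0,-0.06,0,0,0,0],[0,0,-0.06,0,0,0,0]]]'
```

```text
time_s: 6.3
eef_pos: [0.5324, 0.2532, 0.0759]
ee_rot: [0.001, 0.999, -0.046, -0.002]
ft_force: [-0.4, 0.1, -5.0]
grip_width: 0.0426
grasp_force: 64.5
time_s: 6.63
eef_pos: [0.5338, 0.2548, 0.0651]
ee_rot: [0.0, 0.999, -0.045, -0.0]
ft_force: [-0.1, 0.2, -4.6]
grip_width: 0.0427
grasp_force: 64.6
time_s: 6.97
eef_pos: [0.5337, 0.255, 0.0593]
ee_rot: [0.0, 0.999, -0.045, -0.0]
ft_force: [-0.3, -0.5, -5.1]
grip_width: 0.042
grasp_force: 64.6
```

```bash
for i in 1 2 3 ; do python3 -m handwheel '[[[0,0,-0.02,0,0,0,0],[0,0,-0.02,0,0,0,0],[0,0,-0.02,0,0,0,0]]]' 60 | egrep 'pos|force'; done
```

```text
eef_pos: [0.5338, 0.255, 0.0572]
ft_force: [-0.7, -0.5, -5.0]
grasp_force: 64.6
eef_pos: [0.5341, 0.2553, 0.0557]
ft_force: [0.1, 2.6, -0.5]
grasp_force: 65.2
eef_pos: [0.5345, 0.2559, 0.0549]
ft_force: [-1.9, 5.4, 9.9]
grasp_force: 66.4
```

```bash
python3 -m handwheel '[[[0,0.01,-0.005,0,0,0,0],[0,0.01,-0.005,0,0,0,0],[0,0.01,-0.005,0,0,0,0]]]' | egrep 'pos|force|rot'
python3 -m handwheel '[[[0,0,0,0,0,0,0.8],[0,0,0,0,0,0,0.8],[0,0,0,0,0,0,0.8],[0,0,0,0,0,0,0.8]]]'  20
python3 -m handwheel '[[[0,0,0,0,0,0,0.8],[0,0,0,0,0,0,0.8],[0,0,0,0,0,0,0.8],[0,0,0,0,0,0,0.8]]]'
python3 - <<'E'
from h import *
import pickle
o=[]
c=shot("wrist");pickle.dump(c,open("w3.pkl","wb"));print(state()["eef_pos"],state()["ee_rot"])
s=shot("scene");pickle.dump(s,open("s3.pkl","wb"))
b=cv2.resize(s["frame"][170:290,235:355],(480,480),interpolation=cv2.INTER_CUBIC);a=cv2.resize(c["frame"][:,90:416],(320,377))
m=np.zeros((480,800,3),np.uint8);m[:377,:320]=a;m[:,320:]=b
cv2.imwrite("pics/c3.png",cv2.convertScaleAbs(m[:,:,::-1],alpha=1.4))
E
```

```text
eef_pos: [0.5346, 0.2565, 0.0543]
ee_rot: [-0.001, 0.999, -0.045, 0.001]
ft_force: [-1.8, 2.9, 8.7]
grasp_force: 66.2
time_s: 8.3
eef_pos: [0.5337, 0.2559, 0.0527]
ee_rot: [0.0, 0.999, -0.045, -0.0]
ft_force: [-0.9, -0.2, -0.1]
grip_width: 0.0679
grasp_force: 0.0
time_s: 8.63
eef_pos: [0.5338, 0.256, 0.0528]
ee_rot: [0.0, 0.999, -0.045, -0.0]
ft_force: [-0.2, -0.6, -0.6]
grip_width: 0.068
grasp_force: 0.0
[0.5337672  0.25598747 0.05276911] [ 1.10945095e-05  9.98990923e-01 -4.49125260e-02 -2.59381495e-05]
```

View pics/c3.png

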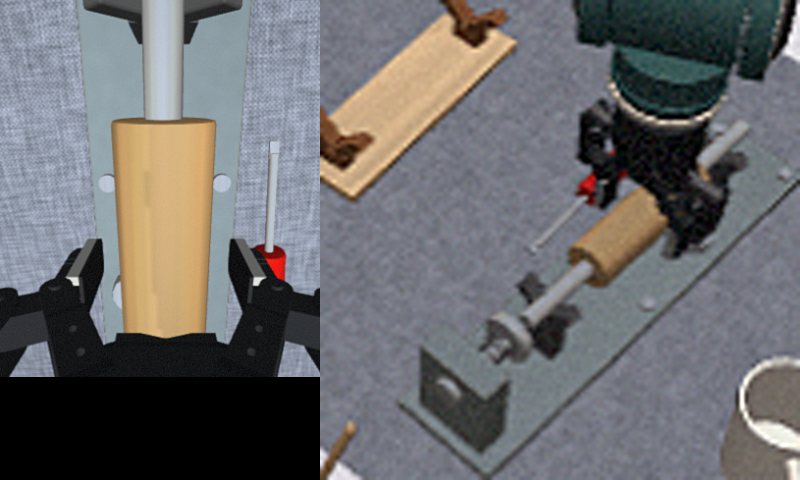

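The wrist half shows the barrel midway between the open pads at (165,225), with the axle in the far saddle. The scene half shows the axle passing through the far saddle near (545,300), with its end near the disc at (510,335). I'll check the gap with numbers.

Run:
```python
from h import *
import pickle
np.set_printoptions(precision=4,suppress=True)
s=pickle.load(open("s3.pkl","rb"));w=pickle.load(open("w3.pkl","rb"))
a=np.radians(-4.95);d=np.array([np.cos(a),np.sin(a),0]);n=np.array([-d[1],d[0],0]);F=np.array([.541,.2545,0.])
C=lambda p:((p[0]+.5-235)*4+320,(p[1]+.5-170)*4)
I=lambda u,v:((u-320)/4+235-.5,v/4+170-.5)
for nm,x,z in(("axle end top",137,.083),("axle end bottom",137,.067),("barrel end top",62,.097),("barrel bottom",62,.053),("near end top",-153,.083),("pad top",155,.097),("pad bottom",155,.053),("pad back top",165,.097)):
    print(nm,np.round(C(proj(s,F+d*x/1000+[0,0,z]))))
print("pad left/right",[np.round(C(proj(s,F+d*.155+n*k*.022+[0,0,.075]))) for k in(-1,1)])
g=s["frame"]
# frame-x, height of seen points in the vertical plane through the axis
def pl(u,v):
    o,r=ray(s,*I(u,v));k=n@(F-o)/(n@r);Q=o+k*r-F;return np.round([Q@d*1e3,Q[2]*1e3],1)
for nm,p in(("near end centre",(742,129)),("barrel front",(588,264)),("disc centre front",(515,335))):print(nm,pl(*p))
# barrel front edge in wrist, scale .9816 , top of end circle z .097
k=377/384
for nm,p,z in(("barrel end top centre",(163,122),.097),("axle @30",(163,30),.083),("axle@100",(163,100),.083)):
    Q=onz(w,p[0]/(320/326)+90,p[1]/k,z)-F;print(nm,Q@d*1e3,Q@n*1e3)
cv2.imwrite("pics/c4.png",cv2.convertScaleAbs(cv2.resize(g[225:275,265:325],(720,600),interpolation=cv2.INTER_CUBIC)[:,:,::-1],alpha=1.5))
```

```text
axle end top [527. 314.]
axle end bottom [526. 325.]
barrel end top [590. 249.]
barrel bottom [585. 280.]
near end top [745. 119.]
pad top [513. 318.]
pad bottom [510. 348.]
pad back top [504. 325.]
pad left/right [array([491., 317.]), array([532., 350.])]
near end centre [-152.4   69.4]
barrel front [61.3 75.8]
disc centre front [149.9  66.7]
barrel end top centre 64.26897865038968 0.5260872586540286
axle @30 95.32327212298418 0.45256824071624974
axle@100 71.50898571153458 0.5940508604458263
```

View pics/c4.png

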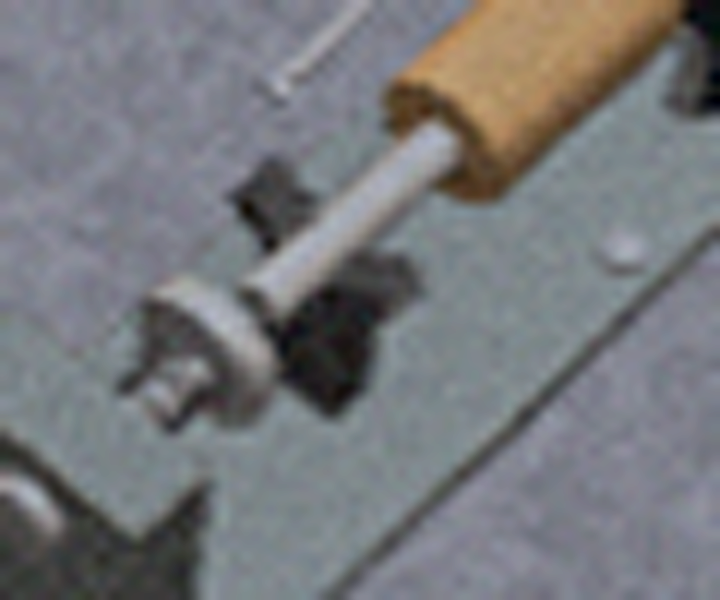

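The axle lies in the far saddle with its end at about (262,292), clear of the disc rim at (240,340). Measured values (barrel front at x = +62, offset 0.5 mm, height 75) agree with seated and a gap of about 17 mm. I'll regrip and slide.

```bash
for i in 1 2 ; do python3 -m handwheel '[[[0,0,0,0,0,0,0],[0,0,0,0,0,0,0],[0,0,0,0,0,0,0],[0,0,0,0,0,0,0]]]' 45 | egrep 'pos|rot|force|width'; done
python3 -m handwheel '[[[0.03,-0.003,0,0,0,0,0],[0.06,-0.005,0,0,0,0,0],[0.09,-0.008,0,0,0,0,0],[0.12,-0.010,0,0,0,0,0],[0.12,-0.01,0,0,0,0,0]]]' | egrep 'pos|rot|force'
```

```text
eef_pos: [0.5339, 0.2568, 0.0532]
ee_rot: [-0.001, 0.999, -0.045, 0.0]
ft_force: [-0.3, 6.4, 0.8]
grip_width: 0.0429
grasp_force: 45.8
eef_pos: [0.5339, 0.2568, 0.0532]
ee_rot: [-0.001, 0.999, -0.045, 0.0]
ft_force: [-0.1, 6.3, 0.6]
grip_width: 0.0428
grasp_force: 45.8
eef_pos: [0.5456, 0.2557, 0.0531]
ee_rot: [-0.001, 0.999, -0.045, -0.0]
ft_force: [-4.4, 6.2, 4.1]
grasp_force: 46.2
```

```bash
for i in 1 2 3 4 5; do python3 -m handwheel '[[[0.01,0.001,0,0,0,0,0],[0.02,0,0,0,0,0,0],[0.02,0,0,0,0,0,0],[0.02,0,0,0,0,0,0]]]' | egrep 'pos|ft_force'; done
```

```text
eef_pos: [0.5471, 0.2556, 0.0531]
ft_force: [-9.4, 3.1, 5.7]
eef_pos: [0.549, 0.2555, 0.0531]
ft_force: [-9.8, 2.3, 6.9]
eef_pos: [0.5508, 0.2553, 0.053]
ft_force: [-13.3, 1.0, 8.9]
eef_pos: [0.5526, 0.2552, 0.053]
ft_force: [-16.3, -0.1, 10.0]
eef_pos: [0.5544, 0.255, 0.053]
ft_force: [-17.8, -1.4, 11.2]
```

Run:
```python
from h import *
import pickle
np.set_printoptions(precision=3,suppress=True)
fr=[shot("scene")for _ in range(6)];w=shot("wrist");pickle.dump((fr,w),open("m4.pkl","wb"))
g=lambda im:cv2.cvtColor(im,cv2.COLOR_RGB2GRAY).astype(np.float32)
new=np.mean([g(c["frame"])for c in fr],0)
refs={n:g(pickle.load(open(n,"rb"))["frame"])for n in("scene.pkl","scene2.pkl","s3.pkl")}
s=fr[0];a=np.radians(-4.95);d=np.array([np.cos(a),np.sin(a),0]);F=np.array([.541,.2545,0.])
J=(proj(s,F+d*.165+[0,0,.075])-proj(s,F+d*.155+[0,0,.075]))/10;print("px/mm",J)
for n,r in refs.items():
  for nm,(x0,y0,x1,y1) in(("disc",(277,246,289,262)),("discL",(277,246,285,262)),("housing",(255,258,283,284))):
    def cost(k): # shift k mm along pad travel: new(p+Jk)=ref(p)
        X,Y=np.meshgrid(np.arange(x0,x1),np.arange(y0,y1));X=X.astype(np.float32);Y=Y.astype(np.float32)
        A=cv2.remap(new,X+np.float32(J[0]*k),Y+np.float32(J[1]*k),cv2.INTER_CUBIC);B=r[y0:y1,x0:x1]
        return np.corrcoef(A.ravel(),B.ravel())[0,1]
    ks=np.arange(-6,24,.5);v=[cost(k)for k in ks];i=int(np.argmax(v));print(n,nm,"travel",ks[i],"corr",round(v[i],3),"at0",round(cost(0),3))
st=state();print(st["eef_pos"],st["ft_force"])
old=refs["s3.pkl"]
z=lambda im:cv2.resize(im[225:275,258:318],(400,333),interpolation=cv2.INTER_CUBIC)
cv2.imwrite("pics/c5.png",cv2.convertScaleAbs(np.hstack([z(old),z(new)]),alpha=1.6))
```

```text
px/mm [-0.213  0.19 ]
scene.pkl disc travel 5.5 corr 0.564 at0 0.318
scene.pkl discL travel 5.5 corr 0.894 at0 0.518
scene.pkl housing travel 0.0 corr 0.982 at0 0.982
scene2.pkl disc travel 5.5 corr 0.563 at0 0.311
scene2.pkl discL travel 5.5 corr 0.903 at0 0.508
scene2.pkl housing travel 0.0 corr 0.984 at0 0.984
s3.pkl disc travel 5.5 corr 0.813 at0 0.533
s3.pkl discL travel 5.5 corr 0.899 at0 0.525
s3.pkl housing travel 0.0 corr 0.984 at0 0.984
[0.554 0.255 0.053] [-17.399  -1.864  10.669]
```

View pics/c5.png

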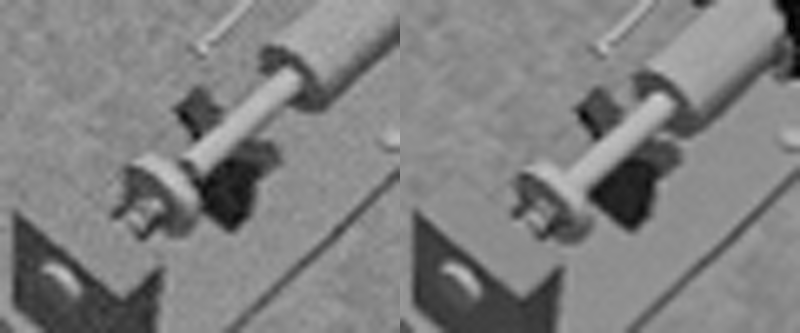

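The right half, taken now, shows the disc pushed towards the housing with the axle against it (disc from (160,195) to about (150,205)). The correlation gives about 5.5 mm of travel, with the housing unmoved. The pad is in contact, so about 6.5 mm remains. I'll relieve the downward load first.

```bash
cat > pad.py <<'E'
from h import *
import pickle
g=lambda im:cv2.cvtColor(im,cv2.COLOR_RGB2GRAY).astype(np.float32)
s=None;L=[]
for _ in range(6): s=shot("scene");L.append(g(s["frame"]))
new=np.mean(L,0);J=np.array([-.213,.19]);x0,y0,x1,y1=277,246,285,262
X,Y=[q.astype(np.float32)for q in np.meshgrid(np.arange(x0,x1),np.arange(y0,y1))]
for n in("scene.pkl","scene2.pkl","s3.pkl"):
    B=g(pickle.load(open(n,"rb"))["frame"])[y0:y1,x0:x1]
    ks=np.arange(-6,26,.25);v=[np.corrcoef(cv2.remap(new,X+np.float32(J[0]*k),Y+np.float32(J[1]*k),cv2.INTER_CUBIC).ravel(),B.ravel())[0,1]for k in ks]
    print("pad travel mm",ks[np.argmax(v)],round(max(v),3))
st=state();print(st["eef_pos"].round(4),st["ft_force"].round(1),st["grasp_force"])
E
python3 -m handwheel '[[[0,0,0.005,0,0,0,0],[0,0,0.01,0,0,0,0],[0,0,0.01,0,0,0,0],[0,0,0.01,0,0,0,0]]]' | egrep 'pos|ft_force'
python3 -m handwheel '[[[0.01,0,0,0,0,0,0],[0.02,0,0,0,0,0,0],[0.03,0,0,0,0,0,0],[0.03,0,0,0,0,0,0]]]' | egrep 'pos|ft_force'
python3 pad.py
```

```text
eef_pos: [0.5544, 0.255, 0.0531]
ft_force: [-11.3, 0.3, 1.2]
eef_pos: [0.5572, 0.2548, 0.0531]
ft_force: [-13.7, -1.4, 3.3]
pad travel mm 8.25 0.894
pad travel mm 8.25 0.894
pad travel mm 8.25 0.897
[0.5572 0.2548 0.0531] [-14.2  -1.6   3.7] 46.37139558792114
```

```bash
python3 -m handwheel '[[[0.01,-0.001,0.001,0,0,0,0],[0.02,-0.002,0.003,0,0,0,0],[0.03,-0.004,0.003,0,0,0,0],[0.037,-0.006,0.003,0,0,0,0],[0.037,-0.006,0.003,0,0,0,0]]]' | egrep 'pos|ft_force'
python3 -m handwheel '[[[0,0,0,0,0,0,0],[0,0,0,0,0,0,0],[0,0,0,0,0,0,0]]]'
python3 pad.py
python3 - <<'E'
from h import *
# roller in frame now, from the wrist: barrel end and axle, against tool
w=shot("wrist");a=np.radians(-4.95);d=np.array([np.cos(a),np.sin(a),0]);n=np.array([-d[1],d[0],0]);F=np.array([.541,.2545,0.])
im=w["frame"].astype(int)
for r in(40,80,110):
    row=im[r,200:320].sum(1);b=np.where(row>row.min()*.5+row.max()*.5)[0]+200;Q=onz(w,b.mean(),r,.083)-F;print(r,b.min(),b.max(),(Q@d*1e3).round(1),(Q@n*1e3).round(1))
col=w["frame"][90:170,256].astype(int);m=np.where(col[:,0]-col[:,2]>30)[0][0]+90;Q=onz(w,256,m,.097)-F;print("barrel end frame x",(Q@d*1e3).round(1))
E
```

```text
eef_pos: [0.5605, 0.2545, 0.0531]
ft_force: [-14.8, 1.6, 1.1]
time_s: 13.47
eef_pos: [0.5605, 0.2545, 0.0531]
ee_rot: [0.0, 0.999, -0.045, -0.002]
ft_force: [-14.9, 2.0, 1.0]
grip_width: 0.0426
grasp_force: 46.2
pad travel mm 11.5 0.88
pad travel mm 11.5 0.89
pad travel mm 11.5 0.882
[0.5605 0.2545 0.0531] [-15.1   1.1   2.1] 46.184179186820984
40 201 311 119.3 2.5
80 240 275 106.1 0.9
110 200 319 95.5 0.2
barrel end frame x 91.3
```

```bash
python3 -c "
from workcell import close_job
print(close_job())"
```

```text
the job is handed in; nothing more can be done
None
```

The job is handed in: the roller was laid in both saddles clear of the pad and let go, then slid on until the pad was about 11.5 mm in by camera (about 9 N), and the gripper is still holding it there; I saw no sign of the rolling pin or bystanders moving, and no score came back.

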